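# Cradle the hot steak stone and hold the surface thermometer on it

## Robot

A 7-joint arm with a two-finger parallel gripper is mounted at the origin on a cart in front of the work surface, level with it; the furniture and walls round the work are solid. World frame = base frame: x ahead of the robot, y to its left, z up, the work surface at z = 0. Lengths are in mm, angles in degrees, forces in N, time in s.
With the tool pointing down it reaches from about 425 to 975 mm from the base axis. Payload 16.7 kg.
Tool frame: the origin (TCP) lies at the very end of the fingers, on their centre line; the grasp point (between the pads) lies 19 mm behind it; z points along the fingers, y is the line along which they close (so a half turn about z gives the same grasp; the last joint's range is limited). The gripper opens to 85 mm and grips with 20 to 120 N. Pads are 22 mm wide; open, the fingers measure 114 mm over their backs; the gripper's body (76 mm by 85 mm) begins 54 mm behind the grasp point. The pads swing forward as they close: fully open they stand 13 mm farther back than shut.
Start: joints at [-84.655, 24.414, 4.234, 92.017, -1.954, 63.644, -3.845], TCP at [162.291, 655.161, 210.302] pointing down, gripper open.
Joint ranges: [-163.25, 163.25], [-28.42, 122.38], [-70.27, 78.77], [12.13, 141.07], [-58.53, 238.53], [9.26, 117.41], [-156.51, 156.51]. Speed limits (degrees/s): [108.29, 108.29, 136.94, 136.94, 172.46, 172.46, 172.46].

## Interface

Orientations are given as [roll, pitch, yaw] about the fixed x, y, z axes, in that order (R = Rz(yaw) Ry(pitch) Rx(roll)).
In Python, from station import monitor, imaging, env gives the robot as it stands.
- The arm moves only by the shell command python3 -m pendant 'ROWS' [FORCE]. ROWS is JSON, a list of rows, each a list of 5 numbers: the shift along the world's x, y, z in m, then the turn about the world's z in rad, then the finger opening in m, from 0 to 0.0854. In form: [[dx, dy, dz, spin, gripper], ...]. A call has exactly 10 rows; each row shifts and turns the commanded pose from where the row before left it; what a row does not reach is not made up. A row lasts 1/8 s, in which the tool goes at most 62.5 mm and 10.7 degrees, less where a joint would pass 70% of its speed; a pose out of reach is approached as far as the arm can. A call with a gripper value outside its range is refused whole. The fingers move at their own pace and stop on an object; FORCE is the grip in N (left out, the last holds). Time passes only in rows, so rows that do not move let the fingers close, or fill a call up. It gives the time, the measured TCP pose, the force, the opening and the grip force at its end, in the units of the state.
- monitor.sense(): the state, without advancing time (a new reading comes with each control period).
- imaging.grab_frame(name): name is "side" or "top" or "wrist"; returns (picture, depth): 420x560x3 uint8, blue, green, red; 420x560 float32, mm along the optical axis (not along the pixel's ray), 0 where there is no reading.
- imaging.calibration(name): a dict with "vertical_fov" (degrees; the focal length in pixels is half the picture's height over the tangent of half this angle, whatever the lens; pixels are square), "cx", "cy" (the principal point, pixels), "cam_to_world" (4x4, takes a point from camera to world coordinates); the wrist camera has in their place "hand_eye" (4x4, takes a point from camera to tool coordinates, whose origin is the TCP and whose axes are the flange's). Camera axes: x right, y up, looking along -z (the intrinsics and any distortion apply to the point x, -y, -z); pixel columns grow to the right and rows downward; lengths in mm; the calibration is good to about 2 mm. A picture is of the moment at which its call begins: read the wrist's pose just before it. calibration takes no time and is no camera call.
- env.sign_off(): hands the job in; it is judged then, once.
The state is a dict: "t": time; "q": joint angles; "qd": joint speeds; "joint_torque": joint torques, N m; "position": TCP position; "orientation": TCP orientation; "wrist_force": force on the tool from outside, world axes, zero at the start; "moment": the same for the moment, N m; "opening": finger opening in mm; "grip_force": force on a finger pad.
Only numpy, scipy, OpenCV 4.12 (cv2) and the standard library are available. Lean on these libraries where they do the work, as an engineer would, in place of code of your own. Each camera call takes 0.05 s, during which the arm holds its last target. There are 200 camera calls.

## Task

The small steak stone from the oven is losing heat to the steel worktop: set it down, without dropping it, in the wire cradle of its serving board, flat on both bars and between the posts, and let go of it. Then lift the surface thermometer out of its dock and hold it upright on the stone, its tip within the ring cut in the middle and pressed lightly so that the sprung tip is pushed about half-way in, never hard. Keep it so for the three seconds the reading takes and finish still holding it there; leave the pepper mill, the bell and the ramekin where they stand.

Things in the scene. Friction and masses are not known exactly. Their poses are not given: they have to be found in the camera images.
- stone: Plain grey stone block (granite) 130 (its x) x 60 (its y) x 25 mm (z), edges rounded 4 mm, 0.4 to 0.65 kg, lying flat on the worktop left or right of the serving board. Origin: centre of its underside. Grip it across the 60 mm width; it may go into the cradle either way round.
- ring_mark (a point): Middle of the stone's upper face, 25 mm above stone; round it a thin dark ring of 28 mm diameter is cut into the stone (only a line; the face is level).
- serving_board: Loose dark wooden board 200 (its x) x 120 (y) mm, 1.2 kg, upper face 16 mm above the worktop. Origin: centre of its underside, at worktop height. A steel wire cradle stands on it: two 7 mm round bars along y, at x = +-45 mm, tops 40 mm above the worktop, carry the stone (its x along the board's x). Beside the stone's middle there is free room for fingers down to the board.
- cradle_seat (a point): Centre of the cradle at bar-top height (40 mm above the worktop): the stone's origin belongs here. Axes as the board. Six 7 mm posts, centred at x = +-45, y = +-36.5 mm and at x = +-71.5, y = 0, leave 3 mm play on every side of the stone; they rise straight to 10 mm above the bar tops, then flare 5 mm outward and end 61 mm above the worktop.
- dock: Fixed steel holder on the worktop left or right of the serving board (where the stone is not): a round foot of 89 mm diameter with an upright tube, 27 mm outside, 18 mm inside, rim 75 mm above the worktop. Origin: centre of its underside.
- thermometer: Surface thermometer, 0.12 kg, standing upright in the dock: a grey body 22 (its x) x 34 (y) x 90 mm (z) with a display on its -x face and a 10 mm wire loop on top; stem and tip hang 62 mm below it in the dock's tube. Origin: centre of the underside of the body, which rests on the dock's rim; z up. Grip the body across its 22 mm; draw it up at least 65 mm to clear the dock.
- tip_face (a point): Centre of the flat round contact face (12 mm diameter) under the tip, 62 mm below the thermometer's origin along its z when the tip is out, nearer by the plunger's value when pressed.
- plunger (a joint): How far the sprung tip is pushed in, m: 0 fully out, 0.012 at the hard stop, about 0.006 half-way. The spring takes about 2.0 N to start moving, 4.1 N at half-way and 6.2 N at the stop.
- pepper_mill: Bystander: dark wooden pepper mill, 58 mm across, 150 mm high. Origin: centre of its underside.
- service_bell: Bystander: domed counter bell, 92 mm across, 62 mm high. Origin: centre of its underside.
- ramekin: Bystander: white porcelain ramekin of pale sauce, 71 mm across, 44 mm high, behind the serving board. Origin: centre of its underside.
Mind the look-alikes: they are no part of the job. There is more than one size of the stone; the job needs the larger.

How it is judged:
By the outcome, as a careful person would: the job done as asked, in the order asked, and still so for the second after the job is handed in, while the arm keeps its last pose, push and grip.
It also fails if it takes over 70 s, if anything falls off the work surface, if the arm or the gripper's body presses on something with over 40 N, if the wrist force passes 120 N, or if a joint passes its speed limit or range.

## Working session

There is one attempt and no reset: what is moved stays moved. The work goes in short steps, Python scripts to look and compute and a shell command to move; the robot and the scene stay as the last step left them, time stands still between calls to the robot, and variables do not carry over. Pictures are saved under pics/ and viewed, at most 10 in all, crops included, and the job is handed in when it is done.

```bash
mkdir -p pics; ls; cat > h.py <<'E'
import numpy as np,cv2
from station import monitor,imaging,env
from scipy.spatial.transform import Rotation as R
E
python3 - <<'E'
from h import *
for n in("top","side"):
    c=imaging.calibration(n);print(n,{k:(np.round(v,3).tolist() if k=="cam_to_world" else v) for k,v in c.items()})
    p,d=imaging.grab_frame(n);cv2.imwrite(f"pics/{n}0.png",p);np.savez(f"{n}0.npz",p=p,d=d)
print(imaging.calibration("wrist"));print(monitor.sense())
E
```

```text
pics
top {'vertical_fov': 48.56921985688656, 'cx': 280.8956844256041, 'cy': 208.51846571037052, 'cam_to_world': [[0.003, 0.997, -0.076, 543.408], [-1.0, 0.004, 0.01, 186.753], [0.01, 0.076, 0.997, 1148.983], [0.0, 0.0, 0.0, 1.0]]}
side {'vertical_fov': 46.019586574361206, 'cx': 274.83730530156134, 'cy': 204.272426888673, 'cam_to_world': [[0.9, 0.269, -0.343, 215.514], [-0.435, 0.587, -0.682, -617.457], [0.018, 0.764, 0.645, 829.046], [0.0, 0.0, 0.0, 1.0]]}
{'vertical_fov': 60.12250262860944, 'cx': 280.6798644274706, 'cy': 203.575813350221, 'hand_eye': array([[-1.32913717e-03,  9.55558202e-01,  2.94799518e-01,
         7.51998591e+01],
       [ 9.99999018e-01,  1.13876395e-03,  8.17439007e-04,
        -2.24414418e-01],
       [ 4.45403482e-04,  2.94800315e-01, -9.55558777e-01,
        -1.64413932e+02],
       [ 0.00000000e+00,  0.00000000e+00,  0.00000000e+00,
         1.00000000e+00]])}
{'t': 0.1, 'q': array([-84.65497681,  24.44576713,   4.23249844,  92.04942299,
        -1.95439474,  63.64438246,  -3.84368009]), 'qd': array([-0.04097847, -0.02253473,  0.00167604, -0.06532704, -0.10283568,
        0.01600077, -0.12579303]), 'joint_torque': array([ 8.15238658e-03, -9.51537967e+01,  3.77194092e+00, -4.64404500e+01,
        1.97412207e-02,  6.54831427e-03,  1.47457393e-05]), 'position': array([162.2152394 , 654.79951791, 209.67814091]), 'orientation': array([-1.79932768e+02,  4.58094998e-03,  1.66087064e+02]), 'wrist_force': array([-0.66933302, -0.34465435,  0.20633598]), 'moment': array([-0.03368207,  0.00033128,  0.03263807]), 'grip_force': 0.0, 'opening': 85.5133534648618}
```

View pics/top0.png

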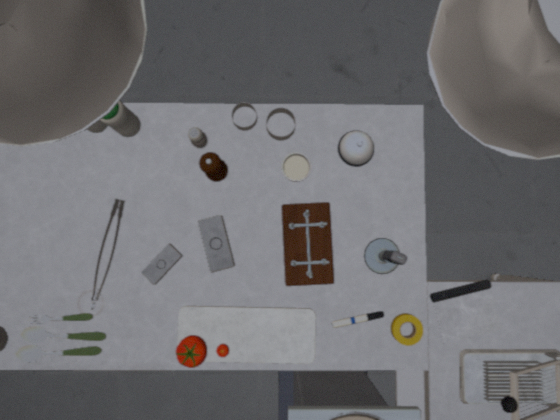

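View pics/side0.png

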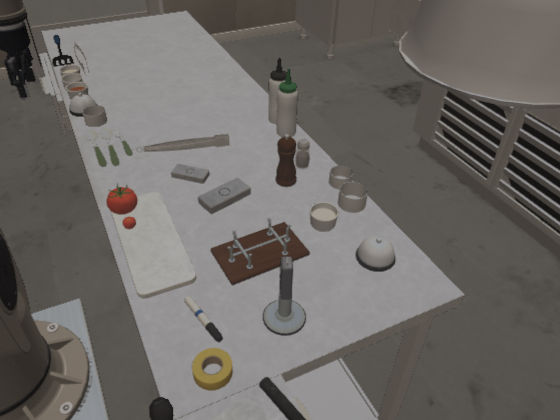

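The top view shows the larger stone at (216,244), with the small look-alike at (162,264). The board is at (307,244), the dock foot at (381,255) and the thermometer top at about (395,257). The mill is at (212,165), the ramekin at (296,168) and the bell at (356,147). The side view agrees: stone at (224,194), board at (260,251), dock at (285,317).

```bash
cat >> h.py <<'E'
def K(c):
    f=210/np.tan(np.radians(c["vertical_fov"]/2));return f,c["cx"],c["cy"]
def c2w(n,s=None):
    c=imaging.calibration(n)
    if n!="wrist":return c,np.array(c["cam_to_world"])
    T=np.eye(4);T[:3,:3]=R.from_euler("xyz",s["orientation"],degrees=True).as_matrix();T[:3,3]=s["position"]
    return c,T@np.array(c["hand_eye"])
def rays(n,uv,s=None):
    c,T=c2w(n,s);f,cx,cy=K(c);uv=np.atleast_2d(uv).astype(float)
    d=np.c_[(uv[:,0]-cx)/f,-(uv[:,1]-cy)/f,-np.ones(len(uv))]
    return T[:3,3],d@T[:3,:3].T
def onplane(n,uv,z,s=None):
    o,d=rays(n,uv,s);return o+d*((z-o[2])/d[:,2])[:,None]
def cloud(n,dep,s=None):
    v,u=np.mgrid[0:420,0:560];o,d=rays(n,np.c_[u.ravel(),v.ravel()],s)
    P=(o+d*dep.ravel()[:,None]);P[dep.ravel()==0]=np.nan;return P.reshape(420,560,3)
def tri(a,b):
    (o1,d1),(o2,d2)=a,b;d1=d1[0];d2=d2[0]
    t=np.linalg.lstsq(np.c_[d1,-d2],o2-o1,rcond=None)[0];p,q=o1+t[0]*d1,o2+t[1]*d2
    return (p+q)/2,np.linalg.norm(p-q)
def snap(name,tag):
    s=monitor.sense();p,d=imaging.grab_frame(name);cv2.imwrite(f"pics/{tag}.png",p);np.savez(f"{tag}.npz",p=p,d=d,pos=s["position"],ori=s["orientation"])
    return s,p,d
E
python3 - <<'E'
from h import *
for n in("top","side"):
    d=np.load(n+"0.npz")["d"];P=cloud(n,d);Z=P[...,2]
    ok=(P[...,0]>400)&(P[...,0]<850)&(P[...,1]>-150)&(P[...,1]<500)
    print(n,"table z",np.nanmedian(Z[ok&(Z<8)]))
    m=(ok&(Z>9)).astype(np.uint8)
    k,l,st,_=cv2.connectedComponentsWithStats(m)
    for i in range(1,k):
        if st[i,4]<60: continue
        q=P[l==i];zt=np.percentile(q[:,2],[50,95]);c=cv2.minAreaRect(q[:,:2].astype(np.float32))
        print(np.round(c[0]),np.round(c[1]),round(c[2],1),"z",np.round(zt),"px",st[i].tolist())
E
```

```text
top table z -1.7386700686320182
[728. 402.] [ 65. 231.] 48.9 z [677. 750.] px [0, 0, 146, 147, 17965]
[742. -68.] [228.  77.] 29.3 z [629. 704.] px [427, 0, 133, 159, 17576]
[820. 184.] [72. 36.] 73.9 z [31. 46.] px [266, 117, 29, 23, 127]
[838. 269.] [58. 22.] 89.9 z [26. 36.] px [231, 118, 25, 12, 87]
[796. 378.] [40. 38.] 85.0 z [77. 89.] px [188, 127, 20, 22, 319]
[782.  -8.] [88. 85.] 50.5 z [40. 52.] px [338, 130, 35, 36, 940]
[722. 335.] [50. 52.] 0.6 z [129. 140.] px [199, 152, 29, 30, 604]
[730. 141.] [68. 71.] 44.9 z [27. 45.] px [281, 152, 30, 30, 686]
[545. 112.] [200. 120.] 3.0 z [16. 38.] px [281, 202, 53, 84, 4010]
[545. 334.] [130.  61.] 14.9 z [24. 28.] px [198, 215, 37, 58, 1366]
[516. -69.] [79. 80.] 81.0 z [ 14. 166.] px [365, 239, 42, 34, 792]
[495. 465.] [46. 98.] 47.8 z [18. 22.] px [146, 244, 36, 41, 739]
side table z -2.6683288425508636
[689. -89.] [135.  30.] 67.9 z [576. 622.] px [399, 0, 49, 76, 1999]
[757. 351.] [128.  53.] 27.3 z [ 64. 135.] px [275, 134, 35, 51, 1200]
[495. 465.] [52. 96.] 45.6 z [17. 20.] px [171, 165, 38, 17, 410]
[826. 221.] [159.  49.] 90.0 z [27. 43.] px [329, 167, 36, 44, 519]
[545. 333.] [132.  65.] 14.9 z [23. 26.] px [198, 178, 52, 34, 915]
[730. 141.] [71. 71.] 20.5 z [27. 44.] px [309, 202, 30, 29, 673]
[550.  33.] [200. 282.] 3.6 z [ 15. 146.] px [210, 218, 99, 113, 4596]
[777. -12.] [75. 83.] 27.0 z [36. 50.] px [356, 236, 39, 33, 930]
```

```bash
python3 -m pendant '[[0.038,-0.032,0,0.05,0.085],[0.038,-0.032,0,0.05,0.085],[0.038,-0.032,0,0.05,0.085],[0.038,-0.032,0,0.05,0.085],[0.038,-0.032,0,0.05,0.085],[0.038,-0.032,0,0.05,0.085],[0.038,-0.032,0,0.05,0.085],[0.038,-0.032,0,0.05,0.085],[0.038,-0.032,0,0.05,0.085],[0.038,-0.032,0,0.05,0.085]]' 60
```

```text
t: 1.35
position: [543.2, 333.9, 210.1]
orientation: [-180.0, -0.0, -165.2]
wrist_force: [0.6, -0.0, 0.2]
opening: 84.8
grip_force: 0.0
```

```bash
python3 - <<'E'
from h import *
s,p,d=snap("wrist","w1")
P=cloud("wrist",d,s);Z=P[...,2]
ok=(abs(P[...,0]-545)<120)&(abs(P[...,1]-334)<75)
print("table",np.nanmedian(Z[ok&(Z<8)]))
m=(ok&(Z>12)&(Z<45)).astype(np.uint8);k,l,st,_=cv2.connectedComponentsWithStats(m)
for i in range(1,k):
    if st[i,4]<500: continue
    q=P[l==i];c=cv2.minAreaRect(q[:,:2].astype(np.float32));print(c,np.median(q[:,2]),st[i])
print(s["position"])
E
```

```text
table -0.43210832960181733
((545.810791015625, 334.4373779296875), (128.79798889160156, 60.12244415283203), 14.8932466506958) 25.703992988524703 [ 250  107   63  129 7769]
[543.24020483 333.92338168 210.10634667]
```

View pics/w1.png

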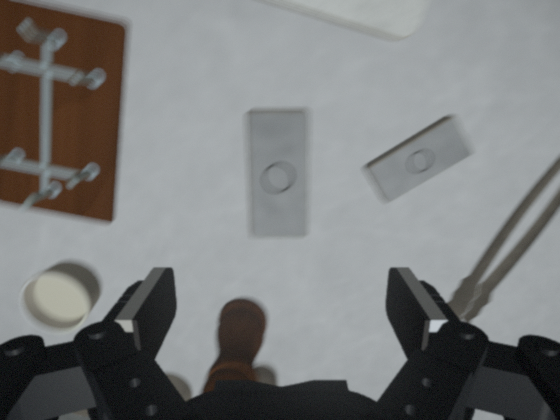

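The wrist view shows the stone at (279,172) with its ring at (278,177). It lies square between the open fingers. The wrist, top and side measurements agree: about (545.8, 334.4), top at 25 mm, yaw 14.9°.

```bash
python3 -m pendant '[[0.0025,0.0005,-0.025,0.002,0.085],[0,0,-0.03,0,0.085],[0,0,-0.03,0,0.085],[0,0,-0.03,0,0.085],[0,0,-0.03,0,0.085],[0,0,-0.025,0,0.085],[0,0,-0.015,0,0.085],[0,0,-0.011,0,0.085],[0,0,-0.008,0,0.085],[0,0,0,0,0.085]]' 60
python3 -m pendant '[[0,0,0,0,0.07],[0,0,0,0,0.065],[0,0,0,0,0.06],[0,0,0,0,0.056],[0,0,0,0,0.05],[0,0,0,0,0.05],[0,0,0,0,0.05],[0,0,0,0,0.05],[0,0,0,0,0.05],[0,0,0,0,0.05]]' 60
```

```text
t: 2.65
position: [544.7, 335.6, 6.2]
orientation: [-180.0, -0.0, -165.2]
wrist_force: [0.5, 0.4, 0.4]
opening: 84.9
grip_force: 0.0
t: 3.9
position: [544.8, 335.6, 6.3]
orientation: [-180.0, -0.0, -165.2]
wrist_force: [-0.3, 0.6, -0.1]
opening: 50.2
grip_force: 0.0
```

```bash
python3 - <<'E'
from h import *
s,p,d=snap("wrist","w2");s2,p2,d2=snap("side","s2")
cv2.imwrite("pics/c2.png",np.hstack([p[:, :],cv2.resize(p2[100:310,120:400],(560,420))])[:, :])
im=cv2.resize(cv2.imread("pics/c2.png"),(800,300));cv2.imwrite("pics/c2.png",im)
E
```

```text
(no output)
```

View pics/c2.png

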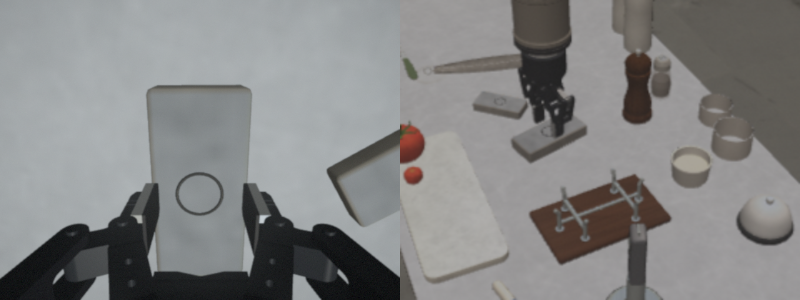

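The stone still lies under the gripper with its ring visible, and the pads reach to either side of it. I can't tell the depth from this picture, so I'll read the fingertip heights and gap from the depth image.

```bash
python3 - <<'E'
from h import *
z=np.load("w2.npz");s=dict(position=z["pos"],orientation=z["ori"]);P=cloud("wrist",z["d"],s)
c=P.reshape(-1,3);ok=np.isfinite(c[:,0])
M=R.from_euler("xyz",s["orientation"],degrees=True).as_matrix();T=((P-s["position"])@M)
for v in (240,250,258,265,275,290,310,330):
    print(v,[(u,*np.round(T[v,u]).astype(int)) if np.isfinite(T[v,u,0]) else (u,) for u in (180,190,200,210,216,222,230,280,330,338,346,352,360,370)])
Z=P[...,2];m=((Z>15)&(Z<32)&(abs(P[...,1]-334)<60)).astype(np.uint8)
k,l,st,_=cv2.connectedComponentsWithStats(m);i=1+st[1:,4].argmax();q=P[l==i];print(cv2.minAreaRect(q[:,:2].astype(np.float32)),np.median(q[:,2]))
print(monitor.sense())
n,d=("side",np.load("s2.npz")["d"]);Q=cloud(n,d);t=(abs(Q[...,0]-545)<90)&(abs(Q[...,1]-334)<70)&(Q[...,2]>14)&(Q[...,2]<29);q=Q[t];print(cv2.minAreaRect(q[:,:2].astype(np.float32)))
E
```

```text
240 [(180, np.int64(3), np.int64(-51), np.int64(6)), (190, np.int64(3), np.int64(-47), np.int64(7)), (200, np.int64(3), np.int64(-41), np.int64(7)), (210, np.int64(3), np.int64(-37), np.int64(8)), (216, np.int64(14), np.int64(-28), np.int64(-19)), (222, np.int64(14), np.int64(-26), np.int64(-19)), (230, np.int64(14), np.int64(-22), np.int64(-20)), (280, np.int64(14), np.int64(-1), np.int64(-20)), (330, np.int64(14), np.int64(21), np.int64(-19)), (338, np.int64(14), np.int64(24), np.int64(-19)), (346, np.int64(13), np.int64(28), np.int64(-16)), (352, np.int64(3), np.int64(36), np.int64(7)), (360, np.int64(3), np.int64(40), np.int64(7)), (370, np.int64(3), np.int64(45), np.int64(7))]
250 [(180, np.int64(-2), np.int64(-52), np.int64(5)), (190, np.int64(-2), np.int64(-47), np.int64(6)), (200, np.int64(-3), np.int64(-42), np.int64(7)), (210, np.int64(-2), np.int64(-37), np.int64(6)), (216, np.int64(9), np.int64(-29), np.int64(-19)), (222, np.int64(10), np.int64(-26), np.int64(-19)), (230, np.int64(9), np.int64(-22), np.int64(-19)), (280, np.int64(9), np.int64(-1), np.int64(-19)), (330, np
[... 4747 characters left out ...]
0.54549798,  72.57372511]), 'qd': array([-0.1155584 ,  0.11279822,  0.06572567, -0.02666822,  0.00788042,
        0.04780032,  0.02718019]), 'joint_torque': array([ 1.92890811e-04, -1.00270422e+02,  6.42249629e+00, -3.34753883e+01,
        1.41410687e-02,  2.17545028e-03,  6.85659870e-06]), 'position': array([544.81246719, 335.63251177,   6.30517281]), 'orientation': array([-1.79994644e+02, -7.05110229e-04, -1.65149107e+02]), 'wrist_force': array([ 0.28283369, -0.01605426, -1.02562491]), 'moment': array([0.01142651, 0.00282384, 0.01980596]), 'grip_force': 0.0, 'opening': 49.84962000482413}
((545.0271606445312, 332.48773193359375), (132.46351623535156, 63.929298400878906), 14.254664421081543)
```

```bash
python3 - <<'E'
from h import *
for n in("w1","w2"):
    z=np.load(n+".npz");s=dict(position=z["pos"],orientation=z["ori"]);P=cloud("wrist",z["d"],s)
    M=R.from_euler("xyz",s["orientation"],degrees=True).as_matrix();T=(P-s["position"])@M
    for sg in(-1,1):
        m=(T[...,2]<-21.5)&(abs(T[...,0])<20)&(T[...,1]*sg>15)&(T[...,1]*sg<62)
        k,l,st,_=cv2.connectedComponentsWithStats(m.astype(np.uint8));i=1+st[1:,4].argmax();q=T[l==i]
        print(n,sg,"n",len(q),"z max pct",np.round(np.percentile(q[:,2],[90,97,99,99.8]),1),"inner y",np.round(np.percentile(q[:,1]*sg,[1,5,50]),1),"x",np.round(np.percentile(q[:,0],[5,50,95]),1))
        w=np.argwhere(l==i);print("  top row px",w[w[:,0].argmin()], "tool",np.round(T[tuple(w[w[:,0].argmin()])],1))
E
```

```text
w1 -1 n 15613 z max pct [-54.9 -43.4 -38.7 -35.8] inner y [15.8 19.9 43.1] x [-5.1 11.3 17.6]
  top row px [267 153] tool [ 10.6 -49.7 -37.6]
w1 1 n 15995 z max pct [-55.1 -43.3 -38.7 -35.9] inner y [16.1 20.2 42.5] x [-5.3 11.2 17.5]
  top row px [267 390] tool [ 10.2  42.1 -37. ]
w2 -1 n 19938 z max pct [-57.7 -38.9 -31.9 -27.3] inner y [15.9 18.6 43.2] x [-7.4 11.8 17.5]
  top row px [256 204] tool [ 11.3 -31.6 -29.3]
w2 1 n 19778 z max pct [-57.5 -38.8 -32.  -27.7] inner y [15.8 18.4 42.7] x [-7.5 11.6 17.4]
  top row px [256 341] tool [ 10.3  24.6 -27.3]
```

The finger tips sit about 28 mm behind the reported TCP at this opening, and about 36 mm behind it when fully open. So they closed above the stone: their ends are at z≈34 and the stone's top is at 25.7. I'll open, go about 30 mm lower and grip.

```bash
python3 -m pendant '[[0,0,0.01,0,0.085],[0,0,0,0,0.085],[0,0,0,0,0.085],[0,0,0,0,0.085],[0.0005,-0.001,-0.006,0,0.085],[0,0,-0.006,0,0.085],[0,0,-0.006,0,0.085],[0,0,-0.006,0,0.085],[0,0,-0.006,0,0.085],[0,0,0,0,0.085]]' 60
python3 -m pendant '[[0,0,-0.005,0,0.085],[0,0,-0.005,0,0.085],[0,0,0,0,0.075],[0,0,0,0,0.07],[0,0,0,0,0.065],[0,0,0,0,0.06],[0,0,0,0,0.056],[0,0,0,0,0.053],[0,0,0,0,0.05],[0,0,0,0,0.05]]' 60
```

```text
t: 5.25
position: [545.0, 334.4, -14.3]
orientation: [-180.0, -0.0, -165.2]
wrist_force: [0.0, -0.2, 0.1]
opening: 85.1
grip_force: 0.0
t: 6.5
position: [545.4, 335.0, -23.1]
orientation: [180.0, 0.0, -165.1]
wrist_force: [-1.8, -0.5, 7.6]
opening: 58.9
grip_force: 65.7
```

```bash
python3 -m pendant '[[0,0,0.005,0,0.05],[0,0,0.01,0,0.05],[0,0,0.02,0,0.05],[0,0,0.025,0,0.05],[0,0,0.025,0,0.05],[0,0,0.025,0,0.05],[0,0,0.025,0,0.05],[0,0,0.025,0,0.05],[0,0,0.01,0,0.05],[0,0,0,0,0.05]]' 70
python3 -m pendant '[[0,-0.01,0,-0.02,0.05],[0,-0.014,0,-0.03,0.05],[0,-0.014,0,-0.03,0.05],[0,-0.014,0,-0.03,0.05],[0,-0.014,0,-0.03,0.05],[0,-0.014,0,-0.03,0.05],[0,-0.012,0,-0.02,0.05],[0,-0.008,0,-0.018,0.05],[0,0,0,0,0.05],[0,0,0,0,0.05]]'
python3 - <<'E'
from h import *
s,p,d=snap("wrist","w3");cv2.imwrite("pics/w3b.png",cv2.resize(p,(800,600)));print(s["position"],s["orientation"],s["wrist_force"])
P=cloud("wrist",d,s);Z=P[...,2];X=P[...,0];Y=P[...,1]
for lo,hi in((10,22),(10,75)):
    m=((Z>lo)&(Z<hi)&(abs(X-545)<130)&(Y<185)&(Y>30)).astype(np.uint8);k,l,st,_=cv2.connectedComponentsWithStats(m)
    i=1+st[1:,4].argmax();q=P[l==i];print(cv2.minAreaRect(q[:,:2].astype(np.float32)),np.median(q[:,2]))
m=((Z>52)&(Z<75)&(abs(X-545)<130)&(Y<185)&(Y>30)).astype(np.uint8);k,l,st,ce=cv2.connectedComponentsWithStats(m)
for i in range(1,k):
    if st[i,4]>15:print(st[i],np.round(np.median(P[l==i],0),1))
t=np.load("top0.npz");P=cloud("top",t["d"]);Z=P[...,2]
m=((Z>44)&(Z<75)&(abs(P[...,0]-545)<100)&(abs(P[...,1]-112)<60)).astype(np.uint8);k,l,st,ce=cv2.connectedComponentsWithStats(m)
for i in range(1,k):print("top",st[i,4],np.round(np.median(P[l==i],0),1))
E
```

```text
t: 7.75
position: [545.4, 334.8, 147.1]
orientation: [180.0, 0.1, -165.2]
wrist_force: [0.4, -0.3, -4.9]
opening: 58.4
grip_force: 77.3
t: 9.0
position: [545.2, 235.3, 146.3]
orientation: [180.0, 0.0, -177.0]
wrist_force: [-0.5, 0.0, -4.3]
opening: 58.6
grip_force: 77.2
[545.23058822 235.25717839 146.31532998] [ 1.79986107e+02  2.58186124e-04 -1.77022493e+02] [-0.5237258   0.01151731 -4.32487246]
((545.7518310546875, 113.22686767578125), (198.567138671875, 119.45515441894531), 2.9388058185577393) 16.805762252996402
((545.5473022460938, 112.51628875732422), (198.90516662597656, 119.97822570800781), 2.516932487487793) 16.9793884596574
[ 90  76  17  19 198] [471.7 110.6  59.3]
[ 36 124  25  11 225] [502.6  72.7  58.1]
[155 124  14  11 121] [498.5 151.7  60.6]
[ 60 243  21  13 169] [591.5  77.   58.3]
[167 243  13  13 111] [587.  155.6  59.9]
[120 273  13  19 154] [619.  117.7  58. ]
top 13 [618.3 117.1  55.5]
top 16 [592.5  76.2  57.4]
top 13 [587.6 152.6  59.8]
top 1 [588.4 116.5  44.4]
top 16 [501.8  71.9  57.1]
top 11 [499.2 147.7  59.3]
top 15 [471.5 108.2  57.5]
```

View pics/w3b.png

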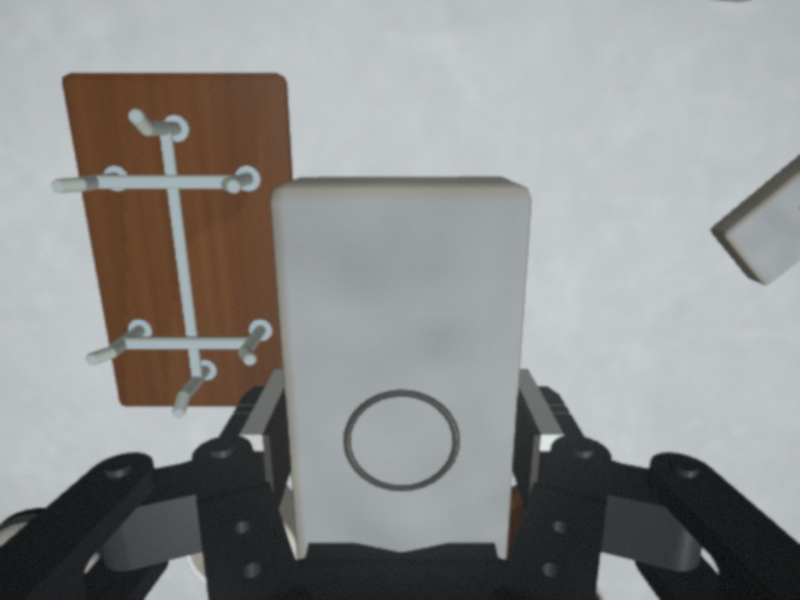

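The wrist view shows the stone held square, with its ring at (401,440) in the enlarged picture. All six cradle posts are visible, from (135,118) to (180,410). I'll place the stone relative to the TCP from the same frame, then line it up.

```bash
python3 - <<'E'
from h import *
z=np.load("w3.npz");s=dict(position=z["pos"],orientation=z["ori"]);P=cloud("wrist",z["d"],s);Z=P[...,2]
M=R.from_euler("xyz",s["orientation"],degrees=True).as_matrix();T=(P-s["position"])@M
v,u=np.mgrid[0:420,0:560]
m=(Z>185)&(Z<205)&(abs(T[...,1])<29)&(v<330)
q=P[m];A=np.c_[q[:,:2]-q[:,:2].mean(0),np.ones(len(q))];co=np.linalg.lstsq(A,q[:,2],rcond=None)[0];print("plane",co,"(rad slopes) top z",co[2])
# side edges of the top face: tool y by rows, far end x
t=T.copy();mm=(T[...,2]<-38)&(T[...,2]>-58)&(v<330)
q=T[mm&(T[...,0]>12)];print("far x",np.percentile(q[:,0],[98,99.8]),"y range",np.percentile(q[:,1],[.5,99.5]),"top tool z",np.median(q[:,2]))
r=cv2.minAreaRect(P[mm&(T[...,0]>12)&(abs(T[...,1])<34)][:,:2].astype(np.float32));print(r)
# ring centre: dark pixels near ring
g=cv2.cvtColor(z["p"],cv2.COLOR_BGR2GRAY);roi=np.zeros_like(g);roi[262:352,230:332]=1
c=cv2.threshold(cv2.blackHat if 0 else cv2.morphologyEx(g,cv2.MORPH_BLACKHAT,np.ones((9,9))),18,255,0)[1]*roi
k,l,st,_=cv2.connectedComponentsWithStats(c);i=1+st[1:,4].argmax();pts=np.argwhere(l==i)[:,::-1].astype(np.float32)
e=cv2.fitEllipse(pts);print(e,st[i]);W=onplane("wrist",[e[0]],co[2],s)[0];print("ring world",W,"tool",(W-s["position"])@M)
E
```

```text
plane [1.20747943e-02 1.80388298e-03 1.95003948e+02] (rad slopes) top z 195.00394776651828
far x [63.83463671 64.29460894] y range [-29.69097036  28.72505227] top tool z -48.7363662750005
((507.1147155761719, 232.42324829101562), (52.418975830078125, 60.87002182006836), 2.9760923385620117)
((280.54144287109375, 307.9585266113281), (66.931396484375, 76.92262268066406), 89.73580169677734) [ 240  272   82   72 1360]
ring world [545.67988665 234.8478007  195.00394777] tool [ -0.4276466   -0.42035762 -48.68871921]
```

```bash
python3 -m pendant '[[-0.0005,-0.008,0,0,0.05],[0,-0.016,0,0,0.05],[0,-0.018,0,0,0.05],[0,-0.018,0,0,0.05],[0,-0.018,0,0,0.05],[0,-0.018,0,0,0.05],[0,-0.014,0,0,0.05],[0,-0.008,0,0,0.05],[0,-0.004,0,0,0.05],[0,0,0,0,0.05]]'
python3 -m pendant '[[0,0,-0.01,0,0.05],[0,0,-0.015,0,0.05],[0,0,-0.015,0,0.05],[0,0,-0.015,0,0.05],[0,0,-0.015,0,0.05],[0,0,-0.015,0,0.05],[0,0,-0.01,0,0.05],[0,0,-0.005,0,0.05],[0,0,0,0,0.05],[0,0,0,0,0.05]]'
python3 - <<'E'
from h import *
s,p,d=snap("wrist","w4");s2,p2,d2=snap("side","s4");print(s["position"],s["orientation"],s["wrist_force"])
cv2.imwrite("pics/c4.png",np.hstack([cv2.resize(p,(400,300)),cv2.resize(p2[180:300,190:350],(400,300),interpolation=2)]))
E
```

```text
t: 10.3
position: [544.8, 112.8, 146.3]
orientation: [180.0, -0.0, -177.1]
wrist_force: [-0.5, -0.4, -4.7]
opening: 58.9
grip_force: 77.1
t: 11.55
position: [545.1, 112.7, 46.7]
orientation: [180.0, 0.0, -177.1]
wrist_force: [0.4, -0.6, -5.1]
opening: 59.0
grip_force: 77.2
[545.07724439 112.70974953  46.714462  ] [ 1.79992227e+02  3.42952901e-02 -1.77068757e+02] [ 0.40166153 -0.56391828 -5.10873202]
```

View pics/c4.png

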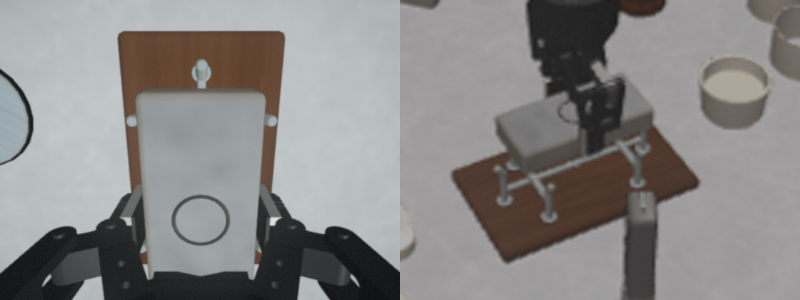

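The stone is above the cradle. In the left half the post tips at (131,121) and (271,121) stand evenly either side of the stone's edges (137 to 265), with the end post at (202,68). The side view agrees.

```bash
python3 -m pendant '[[0,0,-0.004,0,0.05],[0,0,-0.004,0,0.05],[0,0,-0.004,0,0.05],[0,0,-0.004,0,0.05],[0,0,-0.004,0,0.05],[0,0,-0.003,0,0.05],[0,0,-0.002,0,0.05],[0,0,-0.001,0,0.05],[0,0,-0.001,0,0.05],[0,0,0,0,0.05]]'
python3 -m pendant '[[0,0,-0.0007,0,0.05],[0,0,-0.0007,0,0.05],[0,0,-0.0007,0,0.05],[0,0,-0.0007,0,0.05],[0,0,0,0,0.05],[0,0,0,0,0.05],[0,0,0,0,0.05],[0,0,0,0,0.05],[0,0,0,0,0.05],[0,0,0,0,0.05]]'
```

```text
t: 12.9
position: [544.8, 112.7, 19.3]
orientation: [-180.0, -0.0, -177.1]
wrist_force: [-0.7, -0.2, -4.8]
opening: 58.7
grip_force: 77.2
t: 14.15
position: [544.8, 112.7, 16.8]
orientation: [180.0, 0.0, -177.1]
wrist_force: [-4.0, -0.4, 6.1]
opening: 59.1
grip_force: 78.4
```

```bash
python3 -m pendant '[[0,0,0,0,0.06],[0,0,0,0,0.063],[0,0,0,0,0.067],[0,0,0,0,0.075],[0,0,0,0,0.085],[0,0,0,0,0.085],[0,0,0.01,0,0.085],[0,0,0.02,0,0.085],[0,0,0.03,0,0.085],[0,0,0.03,0,0.085]]'
python3 -m pendant '[[0,0,0.03,0,0.085],[0,0,0.03,0,0.085],[0,0,0.03,0,0.085],[0,0,0.03,0,0.085],[0,0,0.03,0,0.085],[0,0,0.02,0,0.085],[0,0,0.01,0,0.085],[0,0,0,0,0.085],[0,0,0,0,0.085],[0,0,0,0,0.085]]'
cat > ring.py <<'E'
from h import *
def stone(s,p,d,cx=545,cy=112.7,z0=65):
    P=cloud("wrist",d,s);Z=P[...,2]
    m=(abs(Z-z0)<5)&(abs(P[...,0]-cx)<80)&(abs(P[...,1]-cy)<45)
    k,l,st,_=cv2.connectedComponentsWithStats(m.astype(np.uint8));i=1+st[1:,4].argmax();q=P[l==i]
    co=np.linalg.lstsq(np.c_[q[:,:2]-q[:,:2].mean(0),np.ones(len(q))],q[:,2],rcond=None)[0]
    print("stone rect",cv2.minAreaRect(q[:,:2].astype(np.float32)),"plane",np.round(co,3),"px",len(q))
    g=cv2.cvtColor(p,cv2.COLOR_BGR2GRAY);b=cv2.morphologyEx(g,cv2.MORPH_BLACKHAT,np.ones((9,9)))
    w=(b>12)&(abs(Z-z0)<5)&(np.hypot(P[...,0]-cx,P[...,1]-cy)<20)
    e=cv2.fitEllipse(np.argwhere(w)[:,::-1].astype(np.float32));r=onplane("wrist",[e[0]],co[2],s)[0];print("ring",e,r,"n",w.sum());return e,r
E
python3 - <<'E'
from ring import *
s,p,d=snap("wrist","w5");print(s["position"],s["wrist_force"]);stone(s,p,d)
z=np.load("top0.npz");P=cloud("top",z["d"]);Z=P[...,2]
m=(Z>100)&(abs(P[...,0]-516)<60)&(abs(P[...,1]+69)<60);q=P[m]
print("thermo top",np.median(q[q[:,2]>160],0),cv2.minAreaRect(q[q[:,2]>150][:,:2].astype(np.float32)),cv2.minAreaRect(q[:,:2].astype(np.float32)),q[:,2].max())
v=P[(Z>6)&(Z<22)&(abs(P[...,0]-516)<70)&(abs(P[...,1]+65)<60)];print("foot",cv2.minEnclosingCircle(v[:,:2].astype(np.float32)))
E
```

```text
t: 15.4
position: [544.8, 112.5, 108.0]
orientation: [-180.0, 0.0, -177.1]
wrist_force: [0.8, -0.1, 0.3]
opening: 85.4
grip_force: 0.0
t: 16.65
position: [544.5, 112.6, 285.7]
orientation: [-180.0, -0.1, -177.1]
wrist_force: [-0.5, -0.3, -0.2]
opening: 85.0
grip_force: 0.0
[544.4877652  112.58058724 285.74624685] [-0.51105442 -0.33297584 -0.18540733]
stone rect ((545.069091796875, 112.01327514648438), (128.08184814453125, 60.05588150024414), 2.9117579460144043) plane [1.0000e-03 1.0000e-03 6.5567e+01] px 6508
ring ((280.88043212890625, 166.22523498535156), (25.966352462768555, 26.54707908630371), 82.93555450439453) [545.55921415 112.2334832   65.56738066] n 260
thermo top [516.70710349 -70.07751121 164.39460443] ((515.7662963867188, -71.05650329589844), (35.20379638671875, 22.654237747192383), 68.01368713378906) ((515.6017456054688, -70.91593170166016), (35.20676040649414, 23.181142807006836), 67.00456237792969) 174.13599116386752
foot ((514.550048828125, -75.24361419677734), 47.99361801147461)
```

```bash
python3 -m pendant '[[-0.003,-0.018,0,-0.15,0.085],[-0.003,-0.018,0,-0.15,0.085],[-0.003,-0.018,0,-0.15,0.085],[-0.003,-0.018,0,-0.15,0.085],[-0.003,-0.018,0,-0.15,0.085],[-0.003,-0.018,0,-0.15,0.085],[-0.003,-0.018,0,-0.15,0.085],[-0.003,-0.018,0,-0.15,0.085],[-0.003,-0.018,0,-0.15,0.085],[-0.003,-0.018,0,-0.15,0.085]]' 40
python3 -m pendant '[[0.001,-0.003,0,-0.13,0.085],[0,0,0,-0.13,0.085],[0,0,0,-0.13,0.085],[0,0,0,-0.11,0.085],[0,0,0,0,0.085],[0,0,0,0,0.085],[0,0,0,0,0.085],[0,0,0,0,0.085],[0,0,0,0,0.085],[0,0,0,0,0.085]]'
python3 - <<'E'
from h import *
s,p,d=snap("wrist","w6");print(s["position"],s["orientation"],s["q"])
P=cloud("wrist",d,s);Z=P[...,2];near=(abs(P[...,0]-516)<60)&(abs(P[...,1]+71)<60)
q=P[near&(Z>158)&(Z<170)];print("body top",len(q),cv2.minAreaRect(q[:,:2].astype(np.float32)),np.median(q[:,2]))
q=P[near&(Z>170)&(Z<190)];print("loop",len(q),q.mean(0) if len(q) else "")
q=P[near&(Z>5)&(Z<25)];print("foot",cv2.minEnclosingCircle(q[:,:2].astype(np.float32)))
E
```

```text
t: 17.95
position: [514.5, -67.9, 286.2]
orientation: [-180.0, 0.0, 96.7]
wrist_force: [0.6, 0.8, 0.3]
opening: 85.0
grip_force: 0.0
t: 19.2
position: [515.8, -70.3, 286.5]
orientation: [-180.0, -0.0, 68.4]
wrist_force: [-0.7, 0.3, 0.8]
opening: 85.3
grip_force: 0.0
[515.81695102 -70.31442399 286.52063649] [-1.79998235e+02 -2.75908380e-03  6.83512504e+01] [-29.53444714   6.01066129  33.15402775 107.69416812  -3.56216772
  67.30844692 -16.797893  ]
body top 968 ((516.99755859375, -70.44175720214844), (34.61322021484375, 21.61871337890625), 67.90613555908203) 165.07491900547186
loop 72 [517.32466118 -69.73811694 173.25693365]
foot ((516.9315185546875, -70.226806640625), 44.371856689453125)
```

View pics/w6.png

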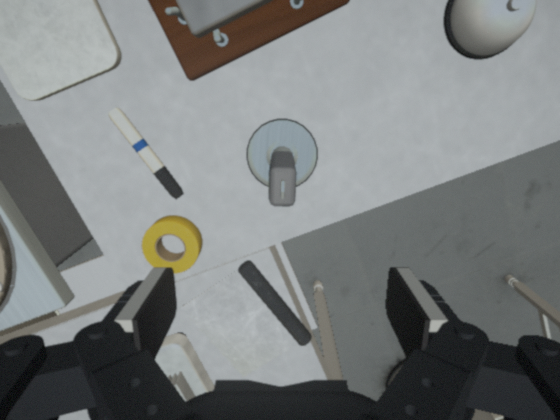

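The wrist view shows the thermometer body top at (283,192) above its dock foot at (283,153). It is lined up with the jaws and nothing else is near the fingers.

```bash
python3 -m pendant '[[0.001,0,-0.02,0,0.085],[0,0,-0.025,0,0.085],[0,0,-0.025,0,0.085],[0,0,-0.025,0,0.085],[0,0,-0.025,0,0.085],[0,0,-0.025,0,0.085],[0,0,-0.02,0,0.085],[0,0,-0.01,0,0.085],[0,0,-0.005,0,0.085],[0,0,0,0,0.085]]' 40
python3 -m pendant '[[0,0,0,0,0.075],[0,0,0,0,0.065],[0,0,0,0,0.055],[0,0,0,0,0.045],[0,0,0,0,0.035],[0,0,0,0,0.028],[0,0,0,0,0.024],[0,0,0,0,0.02],[0,0,0,0,0.015],[0,0,0,0,0.015]]' 40
python3 -m pendant '[[0,0,0.003,0,0.015],[0,0,0.006,0,0.015],[0,0,0.012,0,0.015],[0,0,0.015,0,0.015],[0,0,0.02,0,0.015],[0,0,0.02,0,0.015],[0,0,0.02,0,0.015],[0,0,0.02,0,0.015],[0,0,0.014,0,0.015],[0,0,0,0,0.015]]' 40
```

```text
t: 20.5
position: [517.0, -70.4, 106.7]
orientation: [180.0, -0.0, 68.3]
wrist_force: [-0.1, -0.6, 0.6]
opening: 84.8
grip_force: 0.0
t: 21.75
position: [516.8, -70.3, 106.5]
orientation: [-180.0, -0.0, 68.3]
wrist_force: [-0.0, 0.5, 2.3]
opening: 21.5
grip_force: 39.0
t: 23.0
position: [517.3, -70.3, 237.6]
orientation: [179.9, -0.1, 68.3]
wrist_force: [0.3, 0.1, -1.4]
opening: 22.0
grip_force: 39.2
```

```bash
python3 -m pendant '[[0.001,0.01,0,0,0.015],[0.003,0.02,0,0,0.015],[0.004,0.023,0,0,0.015],[0.004,0.025,0,0,0.015],[0.004,0.025,0,0,0.015],[0.004,0.025,0,0,0.015],[0.004,0.025,0,0,0.015],[0.003,0.018,0,0,0.015],[0.001,0.0085,0,0,0.015],[0,0.003,0,0,0.015]]'
python3 -m pendant '[[0,0,-0.01,0,0.015],[0,0,-0.015,0,0.015],[0,0,-0.015,0,0.015],[0,0,-0.01,0,0.015],[0,0,-0.008,0,0.015],[0,0,-0.005,0,0.015],[0,0,0,0,0.015],[0,0,0,0,0.015],[0,0,0,0,0.015],[0,0,0,0,0.015]]'
python3 - <<'E'
from h import *
s,p,d=snap("wrist","w7");s2,p2,d2=snap("side","s7");s3,p3,d3=snap("top","t7");print(s["position"],s["orientation"],s["wrist_force"])
cv2.imwrite("pics/c7.png",np.hstack([cv2.resize(p,(400,300)),cv2.resize(p2[170:290,190:350],(400,300),interpolation=2)]))
E
```

```text
t: 24.25
position: [544.7, 112.2, 236.3]
orientation: [-180.0, 0.0, 68.3]
wrist_force: [-0.2, -0.5, -0.1]
opening: 21.6
grip_force: 39.2
t: 25.5
position: [544.9, 112.2, 173.7]
orientation: [180.0, -0.0, 68.3]
wrist_force: [0.4, 0.7, -1.5]
opening: 21.6
grip_force: 39.2
[544.8761212  112.24215167 173.69448788] [ 1.79991042e+02 -1.95270257e-02  6.83451889e+01] [ 0.36638911  0.69641102 -1.49020454]
```

View pics/c7.png

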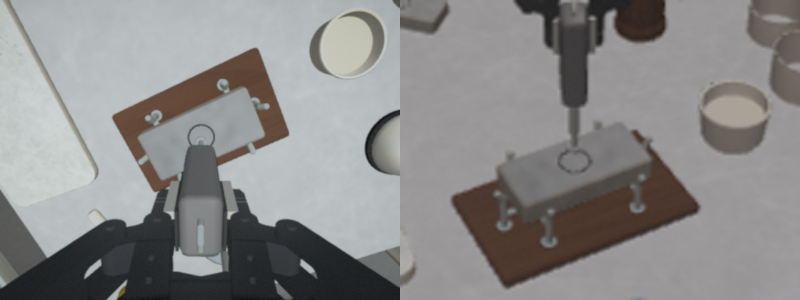

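The tip hangs just above the ring: in the right half it is at (574,145) and the ring centre at (575,160). The body looks upright. I'll check this numerically before pressing.

```bash
python3 - <<'E'
from h import *
z=np.load("s7.npz");p,d=z["p"],z["d"];P=cloud("side",d);X,Y,Z=P[...,0],P[...,1],P[...,2]
near=(abs(X-545)<25)&(abs(Y-112)<25)
for lo in range(74,150,6):
    q=P[near&(Z>=lo)&(Z<lo+6)]
    if len(q)>3: print(lo,len(q),np.round(q.mean(0),1),"lowest",round(q[:,2].min(),1))
v,u=np.where(near&(Z>74)&(Z<95));print("tip px bottom",v.max(),u[v==v.max()].mean(), "u mean",u.mean())
uu=u[v>=v.max()-4].mean();print("tip at z80:",onplane("side",[[uu,v.max()]],80))
g=cv2.cvtColor(p,cv2.COLOR_BGR2GRAY);b=cv2.morphologyEx(g,cv2.MORPH_BLACKHAT,np.ones((5,5)))
w=(b>15)&(abs(Z-64)<5)&(np.hypot(X-545,Y-112)<20);a=np.argwhere(w)[:,::-1].astype(np.float32);e=cv2.fitEllipse(a);print(len(a),e,"ring side",onplane("side",[e[0]],65.5))
E
```

```text
80 15 [543.1 110.6  82.6] lowest 80.1
86 5 [543.9 110.3  89.5] lowest 87.3
92 4 [543.1 110.8  93.5] lowest 92.4
98 8 [542.3 110.5 100. ] lowest 98.7
104 9 [542.5 109.9 107. ] lowest 105.0
110 7 [541.3 109.2 113.1] lowest 110.6
116 9 [542.3 109.3 118.9] lowest 116.6
122 8 [541.7 110.1 124.6] lowest 122.9
128 6 [542.6 109.  129.9] lowest 129.3
140 11 [537.4  98.5 144.7] lowest 142.8
146 19 [538.   97.8 149.2] lowest 146.5
tip px bottom 231 259.0 u mean 258.9230769230769
tip at z80: [[541.67280413 107.03334197  80.        ]]
43 ((259.2510681152344, 233.9973602294922), (9.199048042297363, 12.515073776245117), 92.8375244140625) ring side [[544.67381424 111.86422592  65.5       ]]
```

```bash
python3 -m pendant '[[0,0,-0.003,0,0.015],[0,0,-0.003,0,0.015],[0,0,-0.002,0,0.015],[0,0,-0.002,0,0.015],[0,0,-0.001,0,0.015],[0,0,0,0,0.015],[0,0,0,0,0.015],[0,0,0,0,0.015],[0,0,0,0,0.015],[0,0,0,0,0.015]]'
python3 -m pendant '[[0,0,-0.0005,0,0.015],[0,0,-0.0005,0,0.015],[0,0,-0.0005,0,0.015],[0,0,-0.0005,0,0.015],[0,0,-0.0005,0,0.015],[0,0,-0.0005,0,0.015],[0,0,0,0,0.015],[0,0,0,0,0.015],[0,0,0,0,0.015],[0,0,0,0,0.015]]'
cat > f.py <<'E'
from h import *
F=[]
for i in range(8):
    imaging.grab_frame("wrist");s=monitor.sense();F.append(np.r_[s["wrist_force"],s["position"]])
print(np.round(np.mean(F,0),2),np.round(np.std(F,0),2),s["t"],s["orientation"])
E
python3 f.py
```

```text
t: 26.9
position: [544.8, 112.2, 162.5]
orientation: [-180.0, -0.0, 68.3]
wrist_force: [0.5, -0.6, -1.1]
opening: 21.7
grip_force: 39.2
t: 28.15
position: [544.8, 112.2, 159.5]
orientation: [-180.0, 0.0, 68.3]
wrist_force: [0.4, -0.2, -1.6]
opening: 21.8
grip_force: 39.2
[ 2.5000e-01  6.0000e-02 -1.5400e+00  5.4478e+02  1.1216e+02  1.5950e+02] [0.46 0.48 0.52 0.02 0.02 0.01] 28.55 [-1.79997562e+02 -3.26885487e-03  6.83417257e+01]
```

```bash
python3 -m pendant '[[0,0,-0.0005,0,0.015],[0,0,-0.0005,0,0.015],[0,0,-0.0005,0,0.015],[0,0,-0.0005,0,0.015],[0,0,0,0,0.015],[0,0,0,0,0.015],[0,0,0,0,0.015],[0,0,0,0,0.015],[0,0,0,0,0.015],[0,0,0,0,0.015]]'
python3 f.py
```

```text
t: 29.8
position: [544.8, 112.2, 157.5]
orientation: [-180.0, -0.0, 68.3]
wrist_force: [-1.1, -0.4, 1.4]
opening: 21.6
grip_force: 39.6
[-8.0000e-02  2.7000e-01  1.3700e+00  5.4481e+02  1.1216e+02  1.5751e+02] [0.42 0.36 0.68 0.02 0.02 0.01] 30.2 [ 1.79999548e+02 -2.53877165e-03  6.83408636e+01]
```

```bash
python3 -m pendant '[[0,0,-0.0006,0,0.015],[0,0,-0.0006,0,0.015],[0,0,-0.0006,0,0.015],[0,0,-0.0006,0,0.015],[0,0,-0.0006,0,0.015],[0,0,-0.0006,0,0.015],[0,0,-0.0006,0,0.015],[0,0,0,0,0.015],[0,0,0,0,0.015],[0,0,0,0,0.015]]'
python3 f.py; python3 - <<'E'
from h import *
s,p,d=snap("wrist","w8");s2,p2,d2=snap("side","s8")
cv2.imwrite("pics/c8.png",np.hstack([cv2.resize(p,(400,300)),cv2.resize(p2[170:290,190:350],(400,300),interpolation=2)]))
E
```

```text
t: 31.45
position: [544.8, 112.2, 153.3]
orientation: [-180.0, -0.0, 68.3]
wrist_force: [-0.4, 0.1, 1.9]
opening: 21.6
grip_force: 39.6
[-2.7000e-01  1.9000e-01  2.8300e+00  5.4481e+02  1.1216e+02  1.5332e+02] [0.42 0.59 0.4  0.02 0.02 0.01] 31.85 [-1.79998131e+02 -1.36115059e-03  6.83368798e+01]
```

View pics/c8.png

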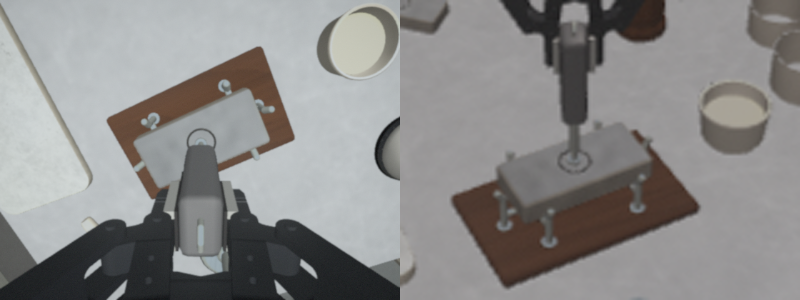

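The tip stands inside the ring at (574,161) and the body is upright. The force is about 4.2 N, which is roughly half-way in. Now I'll hold it for the reading.

```bash
H='see rows'; python3 -m pendant '[[0,0,0,0,0.015],[0,0,0,0,0.015],[0,0,0,0,0.015],[0,0,0,0,0.015],[0,0,0,0,0.015],[0,0,0,0,0.015],[0,0,0,0,0.015],[0,0,0,0,0.015],[0,0,0,0,0.015],[0,0,0,0,0.015]]'
python3 -m pendant '[[0,0,0,0,0.015],[0,0,0,0,0.015],[0,0,0,0,0.015],[0,0,0,0,0.015],[0,0,0,0,0.015],[0,0,0,0,0.015],[0,0,0,0,0.015],[0,0,0,0,0.015],[0,0,0,0,0.015],[0,0,0,0,0.015]]'
python3 -m pendant '[[0,0,0,0,0.015],[0,0,0,0,0.015],[0,0,0,0,0.015],[0,0,0,0,0.015],[0,0,0,0,0.015],[0,0,0,0,0.015],[0,0,0,0,0.015],[0,0,0,0,0.015],[0,0,0,0,0.015],[0,0,0,0,0.015]]'
python3 f.py; python3 -c "
from station import env
print(env.sign_off())"
```

```text
t: 33.2
position: [544.8, 112.1, 153.3]
orientation: [-180.0, 0.0, 68.3]
wrist_force: [-0.2, 0.3, 3.2]
opening: 21.8
grip_force: 39.7
t: 34.45
position: [544.8, 112.2, 153.3]
orientation: [-180.0, -0.0, 68.3]
wrist_force: [-0.3, 0.2, 3.3]
opening: 21.5
grip_force: 39.7
t: 35.7
position: [544.8, 112.2, 153.3]
orientation: [-180.0, -0.0, 68.3]
wrist_force: [0.2, 0.8, 2.5]
opening: 22.0
grip_force: 39.7
[ 2.0000e-02 -2.4000e-01  2.9500e+00  5.4479e+02  1.1217e+02  1.5330e+02] [0.56 0.33 0.36 0.01 0.01 0.01] 36.1 [-1.79997992e+02 -3.97486989e-04  6.83399955e+01]
the job is handed in; nothing more can be done
None
```

The job is handed in at about 36 s: the stone is seated level in the cradle and released, and the thermometer is still held upright inside the ring at about 4.3 N (tip about half-way in), after more than 3 s of holding.

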